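# Set a clay medallion under the bench magnifier

### The arm

A 6-joint arm with a two-finger parallel gripper is mounted at the origin on the work surface. World frame = base frame: x ahead of the robot, y to its left, z up, the work surface at z = 0. Lengths are in mm, angles in degrees, forces in N, time in s.
With the tool pointing down it reaches from about 300 to 850 mm from the base axis. Payload 4.2 kg.
Tool frame: the origin (TCP) lies on the centre line of the jaws, within the pads' length; the fingertips stand 14 mm ahead of it and the grasp point (between the pads) lies 5 mm behind it; x points along the fingers, y is the direction in which the jaws open and shut, and the axes are right-handed (so a half turn about x gives the same grasp; the last joint's range is limited). The gripper opens to 91 mm and grips with 3 to 60 N. Pads are 32 mm wide; open, the fingers measure 118 mm over their backs; the gripper's body (76 mm by 178 mm) begins 60 mm behind the grasp point.
Start: joints at [66.005, 18.312, 89.639, -0, 72.044, -1.146], TCP at [223.283, 529.893, 227.976] pointing down, gripper open.
Joint ranges: [-177.97, 177.97], [-48.28, 115.42], [12.27, 149.76], [-77.06, 257.06], [2.81, 150.46], [-146.56, 146.56]. Speed limits (degrees/s): [147.25, 147.25, 180, 180, 180, 180].

### API

Orientations are given as [roll, pitch, yaw] about the fixed x, y, z axes, in that order (R = Rz(yaw) Ry(pitch) Rx(roll)).
In Python, from workcell import readout, optics, env gives the robot as it stands.
- The arm moves only by the shell command python3 -m creep 'ROWS' [OPENING] [FORCE]. ROWS is JSON, a list of rows, each an object with "translation": the shift along the world's x, y, z in cm, a list of three; "delta_rot": the turn, a rotation vector about the world's x, y, z in rad, a list of three. In form: [{"translation": [dx, dy, dz], "delta_rot": [rx, ry, rz]}, ...]. A call has 1 to 5 rows; each row shifts and turns the commanded pose from where the row before left it; what a row does not reach is not made up. A row lasts 1/12 s, in which the tool goes at most 41.7 mm and 7.16 degrees, less where a joint would pass 70% of its speed; a pose out of reach is approached as far as the arm can. A call with a gripper value outside its range is refused whole. OPENING is the gripper's target within -1 to 1 (fully open at 1, half-way at 0, shut at -1), set as the call begins (- or left out, the last holds). The fingers move at their own pace and stop on an object; FORCE is the grip in N (left out, the last holds). Time passes only in rows, so rows that do not move let the fingers close. It gives the time, the measured TCP pose, the force and the opening at its end, in the units of the state.
- readout.state(): the state, without advancing time (a new reading comes with each control period).
- optics.grab_frame(name): name is "scene" or "top"; returns (picture, depth): 420x560x3 uint8, red, green, blue; 420x560 float32, mm along the optical axis (not along the pixel's ray), 0 where there is no reading.
- optics.camera_params(name): a dict with "mtx" (3x3 intrinsics, pixels), "R" (3x3) and "t" (3): a world point X has camera coordinates R X + t. Camera axes: x right, y down, z forward; pixel columns grow to the right and rows downward; lengths in mm; the calibration is good to about 2 mm. A picture is of the moment at which its call begins. camera_params takes no time and is no camera call.
- env.job_done(): hands the job in, once; it reports no verdict.
The state is a dict: "time_s": time; "qpos": joint angles; "qvel": joint speeds; "effort": joint torques, N m; "ee_pos": TCP position; "ee_rot": TCP orientation; "force": force on the tool from outside, world axes, zero at the start; "torque": the same for the moment, N m; "gripper_width": finger opening in mm.
Only numpy, scipy, OpenCV 4.12 (cv2) and the standard library are available. Lean on these libraries where they do the work, as an engineer would, in place of code of your own. Each camera call takes 0.05 s, during which the arm holds its last target.

### The job

Pick the round clay medallion off the ware board and set it down gently, face up, in the middle of the banding wheel. Then swing the magnifier's arm round until the lens stands centred right over the medallion, and leave it there. Leave the other clay pieces and everything else on the table where they are.

Things in the scene. Friction and masses are not known exactly. Their poses are not given: they have to be found in the camera images.
- medallion: round flat disc of fired clay, 56 mm across, 18 mm thick, about 70 g, a slightly raised round in the middle of its upper face; lies face up on the ware board, 18 mm above the table, in one of the board's three places. Origin: centre of its underside, z up through the face. It breaks if dropped
- ware_board: fixed plywood board 340 x 100 x 18 mm (its x, y, z) on the table, carrying the three clay pieces in a row along its x axis, 105 mm between centres. Origin: centre of its underside
- star: eight-pointed clay star, 64 mm over the points, 18 mm thick, on the ware board; must stay. Origin: centre of its underside
- house: flat clay house shape with a gable, about 58 x 44 mm, 18 mm thick, on the ware board; must stay. Origin: underside, near its centre
- wheel_centre (a point): centre of the upper face of the banding wheel (a low round metal turntable with fine rings, 140 mm across, 60 mm high, the head 12 mm thick; the head turns stiffly, the base is fixed). The wheel's centre always lies on the circle along which the lens centre travels
- magnifier_arm (a joint): angle of the magnifier's level arm about its upright post, rad; 0 when it points along the stand's own -x axis, growing anticlockwise seen from above, range -1.3 to 1.4. A stiff friction joint (0.4 N m, about 2 N at the knob) without springs: it stays where released
- magnifier_pivot (a point): point on the axis of the magnifier's post (post 20 mm thick; fixed base 110 mm across, 22 mm high), 200 mm above the table; its axes are the fixed stand's axes, z up; the joint housing on it reaches up to 230 mm
- lens_centre (a point): centre of the round lens (101 mm across its white rim, 11 mm thick, level), 180 mm from the post's axis and 200 mm above the table; moves with the arm
- magnifier_knob (a point): middle of the upright round black knob, 18 mm thick and 45 mm tall (from 206 to 251 mm above the table), standing on a 22 mm wide tab beyond the lens, 245 mm from the post's axis in line with post and lens; moves with the arm. Grip it from above, or push it sideways
- jar: white glaze jar 64 mm across, 85 mm tall, bystander. Origin: centre of its underside
- cutter: steel ring cutter 66 mm across, 25 mm high, bystander. Origin: centre of its underside
- bowl: white bowl 100 mm across, 50 mm high, bystander. Origin: centre of its underside
- modelling_spatula: spatula 150 mm long lying on the table, bystander. Origin: underside, along its length
There are look-alikes about, which are no part of the job. Leave any green or yellow look-alike of the medallion alone.

How it is judged:
By the outcome, as a careful person would: the job done as asked, in the order asked, and still so for the second after the job is handed in, with the robot touching nothing.
It also fails if it takes over 58 s, if anything falls off the work surface, if the arm or the gripper's body presses on something with over 40 N, if the wrist force passes 120 N, or if a joint passes its speed limit or range.

## Working session

There is one attempt and no reset: what is moved stays moved. The work goes in short steps, Python scripts to look and compute and a shell command to move; the robot and the scene stay as the last step left them, time stands still between calls to the robot, and variables do not carry over. Pictures are saved under pics/ and viewed, and the job is handed in when it is done.

```bash
mkdir -p pics; ls
python3 - <<'E'
from workcell import readout, optics
import cv2,numpy as np
for n in ("scene","top"):
    p,d=optics.grab_frame(n)
    cv2.imwrite(f"pics/{n}0.png",cv2.cvtColor(p,cv2.COLOR_RGB2BGR)); np.save(f"pics/{n}0.npy",d)
    c=optics.camera_params(n); print(n,c)
print(readout.state())
E
```

```text
pics
scene {'mtx': array([[505.49513563,   0.        , 268.37726002],
       [  0.        , 505.49513563, 210.38798959],
       [  0.        ,   0.        ,   1.        ]]), 'R': array([[ 0.35216772,  0.93592898,  0.00385292],
       [ 0.72500446, -0.2701938 , -0.63353282],
       [-0.59190069,  0.2259032 , -0.77370622]]), 't': array([-213.92888387, -282.2250448 , 1686.97766213])}
top {'mtx': array([[402.2060426 ,   0.        , 280.30606779],
       [  0.        , 402.2060426 , 209.41490871],
       [  0.        ,   0.        ,   1.        ]]), 'R': array([[ 0.00533922, -0.99983022,  0.01763588],
       [-0.98579704, -0.00822302, -0.1677396 ],
       [ 0.16785614, -0.0164898 , -0.98567358]]), 't': array([  10.37131032,  566.57745429, 1339.57376989])}
{'time_s': 0.1, 'qpos': array([ 6.60039784e+01,  1.83481376e+01,  8.96955656e+01, -1.25045739e-03,
        7.20436481e+01, -1.14657789e+00]), 'qvel': array([-0.10532353, -0.13388683, -0.07753043,  0.02160267, -0.01301313,
        0.0134917 ]), 'effort': array([ 1.63350491e-03, -4.13336563e+01, -2.32509774e+01,  7.29496800e-02,
        4.21828008e-02, -5.78195522e-05]), 'ee_pos': array([223.12928455, 529.51205707, 227.2288224 ]), 'ee_rot': array([ -90.36675869,   89.91264058, -113.21581597]), 'force': array([0.04977136, 0.10879806, 0.27996545]), 'torque': array([-0.00078301, -0.08376401,  0.00357641]), 'gripper_width': 91.5202448105815}
```

View pics/scene0.png

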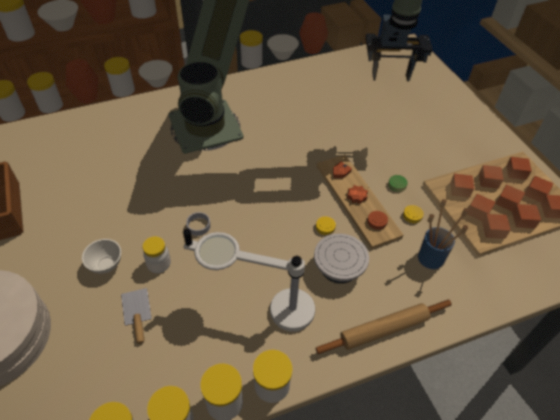

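View pics/top0.png

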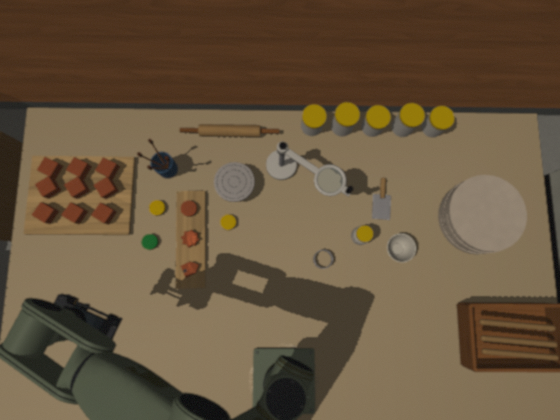

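The scene picture shows the ware board with three red pieces at about (377,219), (358,194) and (341,170). The wheel is at (342,257), the magnifier post at (295,270), the lens at (217,251) and the knob at (187,236). In the top picture the same pieces are at (189,208), (191,239) and (190,269), with the wheel at (235,182), lens (330,180) and knob (348,189). Next I'll enlarge both.

Run:
```python
import cv2,numpy as np
a=cv2.imread("pics/scene0.png"); b=cv2.imread("pics/top0.png")
def cr(im,x,y,w,h,s): return cv2.resize(im[y:y+h,x:x+w],None,fx=s,fy=s,interpolation=cv2.INTER_CUBIC)
cv2.imwrite("pics/c1.png",cr(a,310,150,110,100,7))
cv2.imwrite("pics/c2.png",cr(b,140,130,130,160,3.7))
cv2.imwrite("pics/c3.png",cr(b,210,130,160,80,5))
```

```text
(no output)
```

View pics/c1.png

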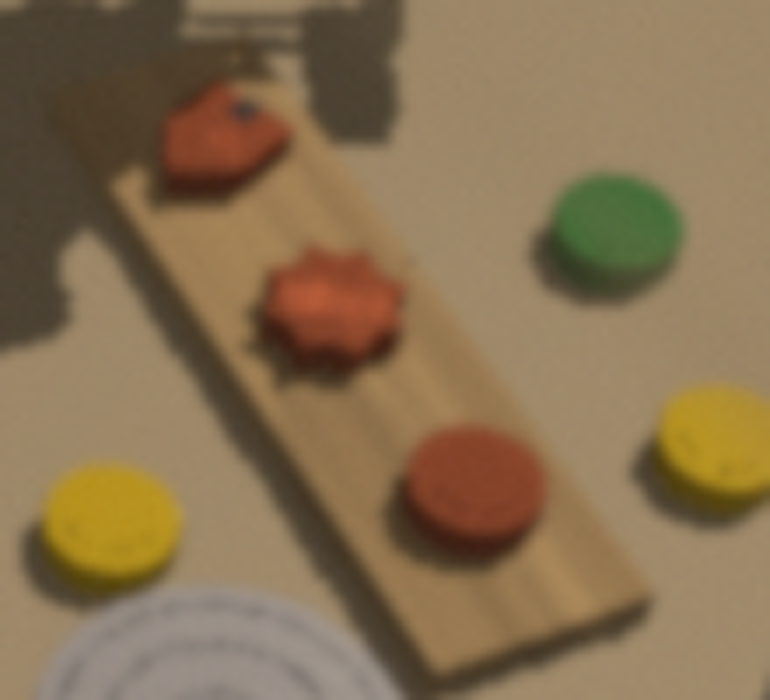

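View pics/c2.png

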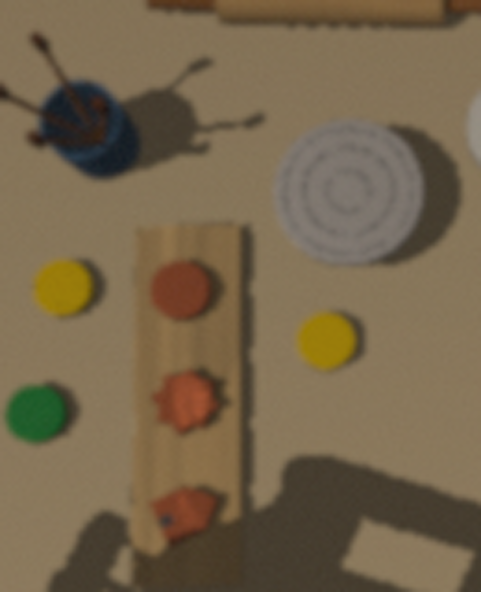

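View pics/c3.png

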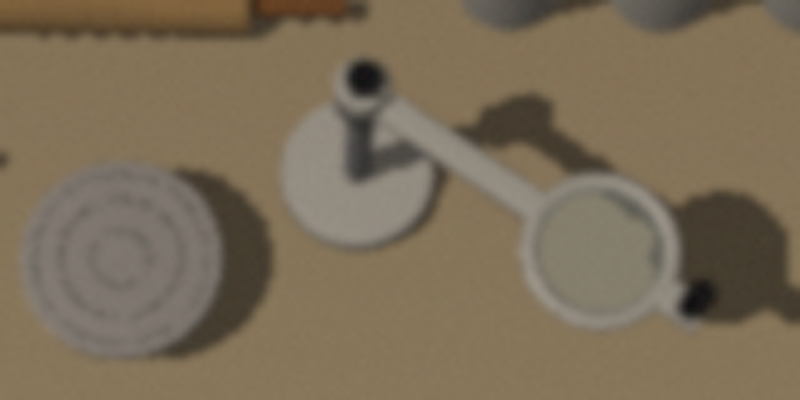

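The candidates are the red-brown round disc at scene (377,219) / top (189,208), the star at (358,194), the house at (341,170), green discs at (398,184) and yellow discs at (327,226) and (413,213). The crops confirm that the round clay-coloured disc on the end place of the board nearest the wheel is the medallion. Now I'll measure positions.

```bash
cat > h.py <<'E'
import numpy as np,cv2
from workcell import optics
def ray(n,uv,z):
    c=optics.camera_params(n);K,R,t=c['mtx'],c['R'],c['t']
    d=R.T@np.linalg.solve(K,[uv[0],uv[1],1.]); o=-R.T@t
    return o+d*(z-o[2])/d[2]
def proj(n,X):
    c=optics.camera_params(n);p=c['mtx']@(c['R']@np.asarray(X,float)+c['t']);return p[:2]/p[2]
def depthpt(n,d,uv):
    c=optics.camera_params(n);u,v=int(round(uv[0])),int(round(uv[1]));z=np.median(d[v-1:v+2,u-1:u+2])
    return c['R'].T@(np.linalg.solve(c['mtx'],[u,v,1.])*z-c['t'])
E
python3 - <<'E'
from h import *
np.set_printoptions(precision=1,suppress=True)
P=[("med",36,(377.9,219.1),(189.2,208.4)),("star",36,(358,194),(190.5,238.5)),("house",36,(341.5,169.5),(189.8,268.5)),("wheel",60,(342,257),(234.4,181.6)),("lens",205.5,(217,251),(330.2,180)),("posttop",230,(296,263),(283,145.4)),("knobtop",251,(187,231),(349.9,188.2)),("jar",85,(153,246),(364,234)),("cutter",25,(199,222),(324.5,258)),("bowl",50,(101,256),(403,246))]
d={n:np.load(f"pics/{n}0.npy") for n in("scene","top")}
for k,z,s,t in P:
    print(k,ray("scene",s,z),ray("top",t,z),depthpt("scene",d["scene"],s),depthpt("top",d["top"],t))
# blobs
for n,x0,y0,x1,y1 in(("scene",362,205,392,235),("top",175,195,205,222)):
    im=cv2.imread(f"pics/{n}0.png").astype(int);r=im[...,2]-im[...,0];g=im[...,2]/(im[...,1]+1)
    m=(g>1.6)&(im[...,2]>50);mm=np.zeros(m.shape,np.uint8);mm[y0:y1,x0:x1]=m[y0:y1,x0:x1]
    M=cv2.moments(mm,True);print(n,M['m00'],M['m10']/M['m00'],M['m01']/M['m00'],ray(n,(M['m10']/M['m00'],M['m01']/M['m00']),30), [np.where(mm.any(a))[0][[0,-1]] for a in(0,1)])
# gray wheel/depth seg: points with height 55-65 near wheel
for n in("scene","top"):
    c=optics.camera_params(n);D=d[n];v,u=np.mgrid[:420,:560]
    X=((np.stack([u,v,np.ones_like(u)],-1)@np.linalg.inv(c['mtx']).T)*D[...,None]-c['t'])@c['R']
    ok=D>0
    for nm,(zl,zh),xy,rad in(("wheel",(55,66),(500,120),100),("med",(28,42),(420,230),35),("lens",(192,215),(520,-120),60),("rows",(206,262),(500,0),400)):
        q={'wheel':ray("top",(234.4,181.6),60),'med':ray("top",(189.2,208.4),36),'lens':ray("top",(330.2,180),205),'rows':ray("top",(350,188),251)}[nm]
        if nm=='rows': rad=30
        s=ok&(X[...,2]>zl)&(X[...,2]<zh)&(np.hypot(X[...,0]-q[0],X[...,1]-q[1])<rad)
        p=X[s];print(n,nm,len(p),p.min(0) if len(p) else '',p.max(0) if len(p) else '',p.mean(0) if len(p) else '')
E
```

```text
med [578.  333.2  36. ] [569.4 329.9  36. ] [577.9 333.6  36.2] [570.1 329.8  40.2]
star [476.6 323.8  36. ] [464.9 321.   36. ] [475.9 324.3  35.1] [466.5 322.4  37.7]
house [372.1 322.   36. ] [363.3 319.   36. ] [373.7 323.   35.1] [364.9 318.   38.1]
wheel [670.4 175.8  60. ] [660.5 173.5  60. ] [671.5 175.   61.9] [658.5 174.6  62.2]
lens [ 642.2 -135.3  205.5] [ 633.3 -137.2  205.5] [ 640.1 -134.9  202.4] [ 633.8 -136.8  203.6]
posttop [747.    8.9 230. ] [735.1  10.1 230. ] [746.4   9.3 228.9] [735.7  10.1 232.1]
knobtop [ 600.6 -186.8  251. ] [ 597.6 -188.9  251. ] [ 600.6 -186.8  251.1] [ 597.9 -189.   252.2]
jar [ 488.1 -265.7   85. ] [ 479.4 -264.6   85. ] [ 489.1 -265.7   86.3] [ 479.3 -264.4   85.9]
cutter [ 407.1 -129.6   25. ] [ 402.  -139.2   25. ] [ 387.8 -126.8    0.6] [ 403.2 -140.5    0.8]
bowl [ 446.  -397.4   50. ] [ 443.1 -404.8   50. ] [ 415.7 -402.5   10.8] [ 446.1 -416.8   12.8]
scene 282.0 377.1241134751773 219.6241134751773 [575.1 333.6  30. ] [array([368, 387]), array([211, 228])]
top 191.0 188.5130890052356 208.0366492146597 [571.7 333.6  30. ] [array([181, 196]), array([201, 215])]
scene wheel 1958 [593.1 107.1  55. ] [736.  246.4  65.9] [667.4 175.3  59.9]
scene med 272 [546.1 306.   28.3] [603.3 361.9  41.9] [576.6 332.7  35.7]
scene lens 1426 [ 588.4 -191.5  195. ] [688.6 -85.  215. ] [ 638.9 -136.9  203.5]
scene rows 174 [ 591.9 -201.   206.1] [ 624.2 -160.3  254.7] [ 606.1 -186.3  229. ]
top wheel 1150 [591.2 105.8  55.1] [731.  244.1  66. ] [659.7 175.4  61.6]
top med 179 [543.  305.5  28.4] [598.2 359.4  42. ] [570.5 332.4  37.5]
top lens 837 [ 584.9 -188.   195.5] [682.1 -84.  214.8] [ 633.3 -136.2  205.5]
top rows 97 [ 585.8 -200.6  206.1] [ 625.4 -160.7  257.6] [ 600.6 -181.9  225.3]
```

Run:
```python
from h import *
from workcell import readout
from scipy.spatial.transform import Rotation as Ro
np.set_printoptions(precision=2,suppress=True)
s=readout.state();print(Ro.from_euler('xyz',s['ee_rot'],degrees=True).as_matrix())
for n in("scene","top"):
    c=optics.camera_params(n);D=np.load(f"pics/{n}0.npy");v,u=np.mgrid[:420,:560]
    X=((np.stack([u,v,np.ones_like(u)],-1)@np.linalg.inv(c['mtx']).T)*D[...,None]-c['t'])@c['R']
    m=(D>0)&(X[...,2]>70)&(X[...,0]>520)&(X[...,0]<800)&(X[...,1]>200)&(X[...,1]<520)
    p=X[m];print(n,len(p));print(p[::max(1,len(p)//25)])
```

```text
[[-0.    0.39  0.92]
 [-0.    0.92 -0.39]
 [-1.   -0.   -0.  ]]
scene 778
[[674.27 432.42 185.88]
 [684.64 432.11 174.66]
 [724.12 467.88 185.12]
 [720.91 458.26 170.18]
 [725.89 465.27 165.15]
 [719.05 458.52 148.21]
 [720.5  454.67 139.62]
 [761.68 436.14 185.83]
 [768.85 433.11 188.24]
 [690.28 429.73  85.08]
 [701.78 424.66  97.38]
 [694.81 437.95  78.29]
 [694.96 439.32  73.51]
 [705.77 449.04  78.17]
 [723.78 452.86  94.73]
 [718.15 393.8  106.99]
 [729.77 457.31  87.36]
 [722.53 437.98  78.67]
 [747.77 426.7  108.11]
 [745.1  426.5   96.19]
 [744.79 423.24  88.74]
 [755.7  433.45  89.47]
 [758.42 429.79  86.21]
 [749.18 392.75  83.62]
 [760.36 414.86  83.19]
 [756.   400.99  71.02]]
top 333
[[766.09 437.87 186.71]
 [756.79 434.68 184.97]
 [755.06 431.92 150.9 ]
 [722.7  466.48 187.22]
 [719.68 466.55 186.43]
 [752.2  406.51  86.21]
 [751.87 429.93  75.19]
 [717.71 458.47 172.03]
 [713.96 464.18 173.26]
 [710.38 374.59 187.92]
 [738.59 423.43  83.78]
 [737.73 450.01  74.03]
 [718.5  450.26 125.9 ]
 [728.77 382.93  94.26]
 [715.19 447.   114.12]
 [718.74 440.74  90.52]
 [707.77 392.59 117.87]
 [711.89 382.63  92.06]
 [677.56 432.53 186.73]
 [673.92 425.57 188.41]
 [705.93 382.91  75.89]
 [695.71 420.38  98.55]
 [695.3  396.2   88.35]
 [687.22 438.86  90.78]
 [684.16 422.14  89.87]
 [682.96 421.06  81.27]]
```

```bash
python3 -m creep '[{"translation":[2.9,-1.6,0],"delta_rot":[0,0,-0.09]},{"translation":[2.9,-1.6,0],"delta_rot":[0,0,-0.09]},{"translation":[2.9,-1.6,0],"delta_rot":[0,0,-0.09]},{"translation":[2.9,-1.6,0],"delta_rot":[0,0,-0.09]},{"translation":[2.9,-1.6,0],"delta_rot":[0,0,-0.09]}]' 0.76 10
```

```text
time_s: 0.52
ee_pos: [369.2, 448.8, 227.6]
ee_rot: [-83.4, 90.0, -132.3]
force: [-0.2, 0.8, -0.3]
gripper_width: 80.2
```

```bash
python3 -m creep '[{"translation":[2.9,-1.6,-1.5],"delta_rot":[0,0,-0.09]},{"translation":[2.9,-1.6,-1.5],"delta_rot":[0,0,-0.09]},{"translation":[2.9,-1.6,-1.5],"delta_rot":[0,0,-0.09]},{"translation":[2.9,-1.6,-1.5],"delta_rot":[0,0,-0.09]},{"translation":[2.9,-1.6,-1.5],"delta_rot":[0,0,-0.09]}]'; python3 -m creep '[{"translation":[2.9,-1.6,-1.5],"delta_rot":[0,0,-0.09]},{"translation":[2.9,-1.6,-1.5],"delta_rot":[0,0,-0.09]},{"translation":[0,0,0],"delta_rot":[0,0,-0.09]},{"translation":[0,0,0],"delta_rot":[0,0,0]},{"translation":[0,0,0],"delta_rot":[0,0,0]}]'
python3 - <<'E'
from h import *
from workcell import readout
from scipy.spatial.transform import Rotation as Ro
np.set_printoptions(precision=2,suppress=True)
for n in("scene","top"):
    p,d=optics.grab_frame(n)
    p=cv2.cvtColor(p,cv2.COLOR_RGB2BGR); np.save(f"pics/{n}1.npy",d);cv2.imwrite(f"pics/{n}1.png",p)
    x,y,w,h=(300,130,150,110) if n=="scene" else (130,130,150,150)
    cv2.imwrite(f"pics/{n}1c.png",cv2.resize(p[y:y+h,x:x+w],None,fx=5 if n=="scene" else 4,fy=5 if n=="scene" else 4,interpolation=cv2.INTER_CUBIC))
s=readout.state();print(s);R=Ro.from_euler('xyz',s['ee_rot'],degrees=True).as_matrix();print(R)
for sg in(-1,1):
  tip=s['ee_pos']+14*R[:,0]+sg*R[:,1]*s['gripper_width']/2
  print(tip,proj("scene",tip),proj("top",tip))
E
```

```text
time_s: 0.93
ee_pos: [514.3, 368.7, 151.8]
ee_rot: [-73.1, 90.0, -147.8]
force: [0.5, -0.3, -0.0]
gripper_width: 80.3
time_s: 1.35
ee_pos: [571.0, 337.7, 122.4]
ee_rot: [-74.8, 89.9, -164.6]
force: [-0.0, 1.4, 0.2]
gripper_width: 80.2
{'time_s': 1.45, 'qpos': array([29.68, 30.42, 85.6 ,  0.01, 63.96, 29.4 ]), 'qvel': array([ 0.4 , -0.57, -0.1 , -0.08, -0.07,  0.39]), 'effort': array([ -0.57, -50.08, -21.62,   0.05,  -0.01,  -0.01]), 'ee_pos': array([570.7 , 338.53, 123.42]), 'ee_rot': array([144.16,  89.97,  54.43]), 'force': array([-0.48,  0.01,  0.19]), 'torque': array([-0.03,  0.02,  0.08]), 'gripper_width': 80.16736445286377}
[[ 0.  1.  0.]
 [ 0.  0. -1.]
 [-1.  0. -0.]]
[530.62 338.34 109.41] [375.81 188.81] [181.48 216.25]
[610.78 338.72 109.43] [390.64 210.29] [182.5  192.26]
```

View pics/scene1c.png

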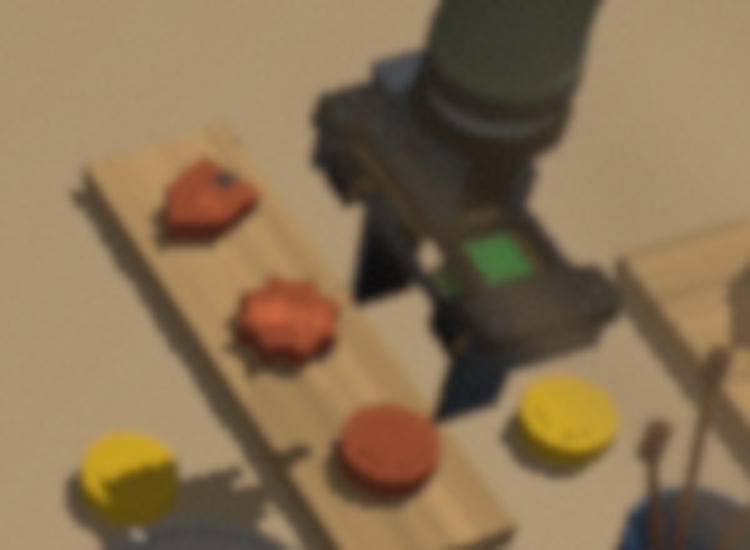

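View pics/top1c.png

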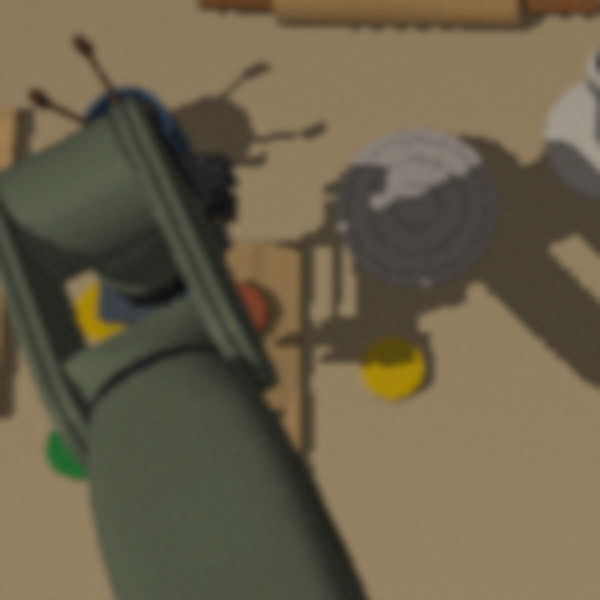

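Run:
```python
from h import *
np.set_printoptions(precision=1,suppress=True)
o=np.array([300,130])
for nm,uv in(("A in",(384,287)),("A l",(357,302)),("A r",(412,272)),("B l",(437,420)),("B r",(505,380)),("Bm",(471,400))): print(nm,ray("scene",o+np.array(uv)/5,109.4))
print("exp A x 530.6, y 322..354; B back x 629.7, y 322.7..354.7")
print(ray("scene",o+np.array((390,443))/5,36))
for nm,z,s in(("wheel",60,(342,257)),):print(ray("scene",s,z))
```

```text
A in [527.  343.3 109.4]
A l [531.6 324.5 109.4]
A r [522.6 362.9 109.4]
B l [618.8 324.7 109.4]
B r [607.4 371.5 109.4]
Bm [613.1 347.9 109.4]
exp A x 530.6, y 322..354; B back x 629.7, y 322.7..354.7
[576.6 334.3  36. ]
[670.4 175.8  60. ]
```

The scene crop shows the open gripper over the board, with the near finger's bottom-left corner at crop (357,302). That gives (531.6, 324.5), against the (530.6, 322) I get from the robot state. So the scene camera is good to about 2 mm, and the top camera's x looks about 7 mm low. I take the medallion as (576, 332); the jaws will centre it in x.

```bash
python3 -m creep '[{"translation":[0.5,-0.6,-2.5],"delta_rot":[0,0,0]},{"translation":[0,0,-2.5],"delta_rot":[0,0,0]},{"translation":[0,0,-2],"delta_rot":[0,0,0]},{"translation":[0,0,-1.0],"delta_rot":[0,0,0]},{"translation":[0,0,-0.5],"delta_rot":[0,0,0]}]'; python3 -m creep '[{"translation":[0,0,-0.2],"delta_rot":[0,0,0]},{"translation":[0,0,0],"delta_rot":[0,0,0]},{"translation":[0,0,0],"delta_rot":[0,0,0]}]'
python3 - <<'E'
from h import *
p,d=optics.grab_frame("scene")
p=cv2.cvtColor(p,cv2.COLOR_RGB2BGR);cv2.imwrite("pics/s2c.png",cv2.resize(p[130:240,300:450],None,fx=5,fy=5,interpolation=cv2.INTER_CUBIC))
E
```

```text
time_s: 1.87
ee_pos: [574.9, 332.3, 36.9]
ee_rot: [-62.2, 89.9, -152.0]
force: [-0.2, 0.0, -0.5]
gripper_width: 80.3
time_s: 2.12
ee_pos: [577.0, 332.6, 37.4]
ee_rot: [118.2, 89.8, 28.3]
force: [-0.7, 1.0, 0.2]
gripper_width: 80.1
```

View pics/s2c.png

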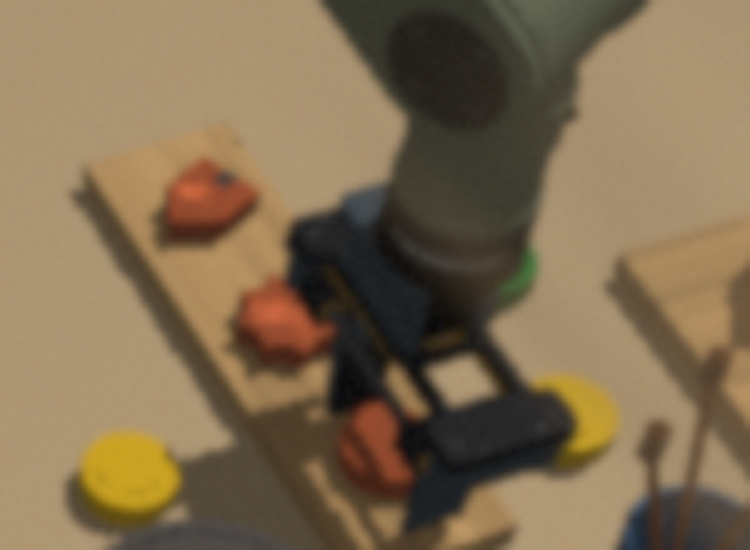

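Run:
```python
from h import *
np.set_printoptions(precision=1,suppress=True)
o=np.array([300,130])
for nm,uv,z in(("A bl",(332,410),23),("B bl",(408,530),23),("rim",(338,447),36),("rim",(338,452),30)): print(nm,ray("scene",o+np.array(uv)/5,z))
```

```text
A bl [535.7 322.1  23. ]
B bl [625.1 321.6  23. ]
rim [569.  306.1  36. ]
rim [568.3 307.6  30. ]
```

The picture shows the medallion at crop (390,440), between the two fingers. The star at (280,320) is clear of the near finger. Now I close the jaws gently.

```bash
python3 -m creep '[{"translation":[0,0,-0.15],"delta_rot":[0,0,0]},{"translation":[0,0,0],"delta_rot":[0,0,0]},{"translation":[0,0,0],"delta_rot":[0,0,0]},{"translation":[0,0,0],"delta_rot":[0,0,0]},{"translation":[0,0,0],"delta_rot":[0,0,0]}]' 0.1 10;python3 -m creep '[{"translation":[0,0,0],"delta_rot":[0,0,0]},{"translation":[0,0,0],"delta_rot":[0,0,0]},{"translation":[0,0,0],"delta_rot":[0,0,0]},{"translation":[0,0,0],"delta_rot":[0,0,0]},{"translation":[0,0,0],"delta_rot":[0,0,0]}]'
```

```text
time_s: 2.58
ee_pos: [576.2, 331.9, 34.7]
ee_rot: [-105.9, 90.0, 164.2]
force: [-0.7, 0.0, 2.6]
gripper_width: 55.9
time_s: 3.0
ee_pos: [576.2, 331.9, 34.7]
ee_rot: [-40.4, 90.0, -130.3]
force: [-0.9, -0.3, 3.4]
gripper_width: 55.6
```

```bash
python3 -m creep '[{"translation":[0,0,0.5],"delta_rot":[0,0,0]},{"translation":[0,0,1],"delta_rot":[0,0,0]},{"translation":[0,0,2],"delta_rot":[0,0,0]},{"translation":[0,0,2.5],"delta_rot":[0,0,0]},{"translation":[0,0,2.5],"delta_rot":[0,0,0]}]';python3 -m creep '[{"translation":[0,-2,1],"delta_rot":[0,0,0]},{"translation":[0,-2,0],"delta_rot":[0,0,0]},{"translation":[0,0,0],"delta_rot":[0,0,0]},{"translation":[0,0,0],"delta_rot":[0,0,0]}]'
python3 - <<'E'
from h import *
from workcell import readout
print(readout.state()['ee_pos'],readout.state()['force'])
for n in ("scene","top"):
  p,d=optics.grab_frame(n)
  p=cv2.cvtColor(p,cv2.COLOR_RGB2BGR);x,y=(270,120) if n=="scene" else (150,120)
  cv2.imwrite(f"pics/{n}3c.png",cv2.resize(p[y:y+150,x:x+150],None,fx=4,fy=4,interpolation=cv2.INTER_CUBIC))
E
```

```text
time_s: 3.42
ee_pos: [576.3, 331.8, 120.5]
ee_rot: [-31.6, 90.0, -121.5]
force: [1.9, -1.4, 0.0]
gripper_width: 55.8
time_s: 3.75
ee_pos: [576.6, 291.4, 130.4]
ee_rot: [122.6, 89.9, 32.6]
force: [0.5, 0.8, -1.0]
gripper_width: 55.7
[576.61813792 291.37121449 130.35254569] [ 0.45135059  0.7705686  -1.04773721]
```

View pics/scene3c.png

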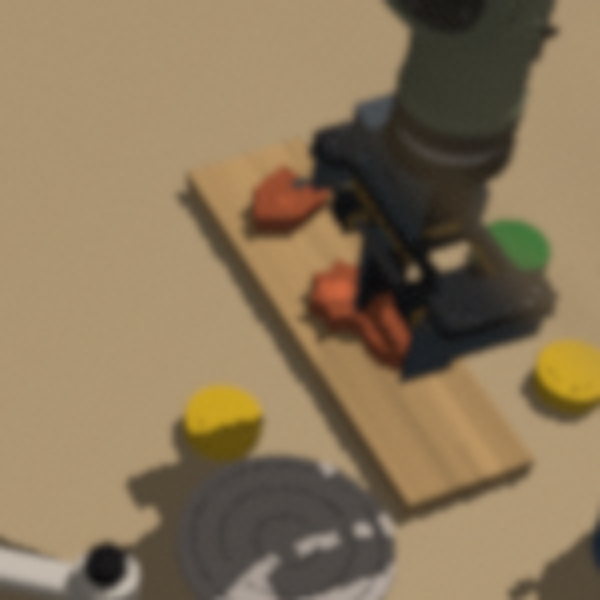

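View pics/top3c.png

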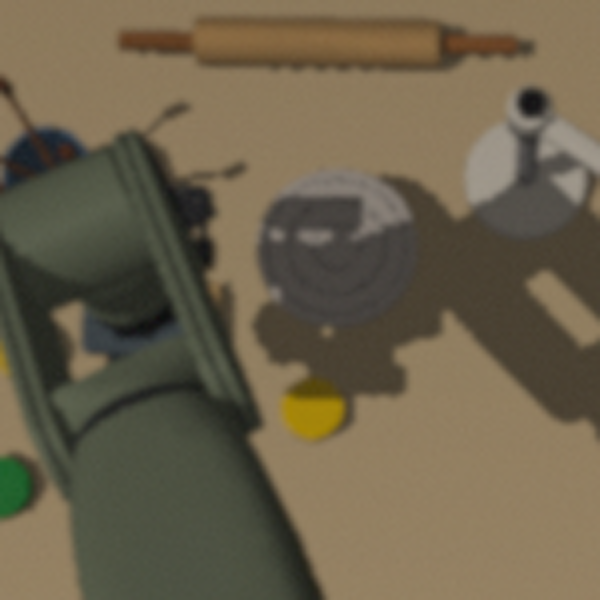

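The medallion is held off the board at scene crop (385,330), and the star and house are still in their places. Next I'll refine the wheel centre.

Run:
```python
from h import *
np.set_printoptions(precision=1,suppress=True)
for n,(u0,v0),pred in(("scene",(342,257),0),("top",(234.4,181.6),0)):
    im=cv2.imread(f"pics/{n}0.png");hsv=cv2.cvtColor(im,cv2.COLOR_BGR2HSV)
    x,y,w=int(u0)-38,int(v0)-38,77
    cv2.imwrite(f"pics/{n}w.png",cv2.resize(im[y:y+w,x:x+w],None,fx=8,fy=8,interpolation=cv2.INTER_CUBIC));print(n,x,y)
    m=((hsv[...,1]<60)&(hsv[...,2]>90)).astype(np.uint8);mm=np.zeros_like(m);mm[y:y+w,x:x+w]=m[y:y+w,x:x+w]
    mm=cv2.morphologyEx(mm,cv2.MORPH_CLOSE,np.ones((5,5),np.uint8))
    c=max(cv2.findContours(mm,0,cv2.CHAIN_APPROX_NONE)[0],key=cv2.contourArea);e=cv2.fitEllipse(c);print(e,ray(n,e[0],60))
    o=im.copy();cv2.drawContours(o,[c],-1,(0,0,255),1);cv2.imwrite(f"pics/{n}w2.png",cv2.resize(o[y:y+w,x:x+w],None,fx=8,fy=8,interpolation=cv2.INTER_NEAREST))
```

```text
scene 304 219
((341.3529968261719, 256.0536804199219), (44.45907974243164, 55.23577117919922), 102.26543426513672) [667.3 175.5  60. ]
top 196 143
((233.74598693847656, 181.47213745117188), (38.835628509521484, 40.05350112915039), 64.8006362915039) [660.9 175.7  60. ]
```

View pics/scenew.png

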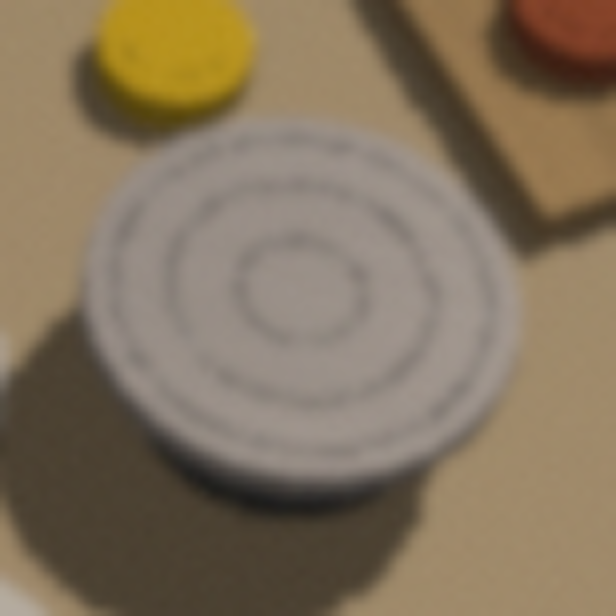

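View pics/topw.png

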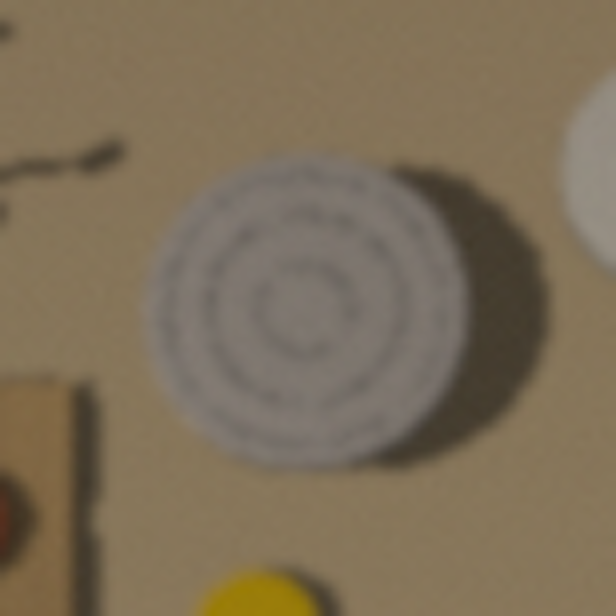

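Run:
```python
from h import *
np.set_printoptions(precision=1,suppress=True)
print(ray("scene",(341.3,254.9),60),ray("top",(233.7,181.0),60))
print("med",ray("scene",(377.4,218.6),36),ray("top",(140+182/3.7-.4,130+290/3.7-.4),36))
print("post",ray("top",(210+365.5/5-.5,130+77.5/5-.5),230), "lens",ray("top",(210+601/5-.5,130+250/5-.5),205.5))
```

```text
[664.  176.9  60. ] [662.6 175.9  60. ]
med [576.  332.8  36. ] [570.9 331.4  36. ]
post [736.4  11.3 230. ] lens [ 634.9 -135.6  205.5]
```

```bash
python3 -m creep '[{"translation":[1.4,-1.85,0],"delta_rot":[0,0,0]},{"translation":[2.0,-2.6,0],"delta_rot":[0,0,0]},{"translation":[2.0,-2.6,0],"delta_rot":[0,0,0]},{"translation":[2.0,-2.6,-0.5],"delta_rot":[0,0,0]},{"translation":[1.4,-1.85,-1]}]';python3 -m creep '[{"translation":[0,0,-2],"delta_rot":[0,0,0]},{"translation":[0,0,-1.0],"delta_rot":[0,0,0]},{"translation":[0,0,0],"delta_rot":[0,0,0]},{"translation":[0,0,0],"delta_rot":[0,0,0]}]'
cat > snap.py <<'E'
import sys
from h import *
from workcell import readout
tag,sx,sy,tx,ty,w,f=sys.argv[1],*map(int,sys.argv[2:8])
print(readout.state()['ee_pos'],readout.state()['force'],readout.state()['time_s'],readout.state()['qpos'])
for n,x,y in (("scene",sx,sy),("top",tx,ty)):
  p,d=optics.grab_frame(n);np.save(f"pics/{n}{tag}.npy",d)
  p=cv2.cvtColor(p,cv2.COLOR_RGB2BGR);cv2.imwrite(f"pics/{n}{tag}.png",p)
  cv2.imwrite(f"pics/{n}{tag}c.png",cv2.resize(p[y:y+w,x:x+w],None,fx=f,fy=f,interpolation=cv2.INTER_CUBIC))
E
python3 snap.py 4 290 180 180 120 120 5
```

```text
time_s: 4.18
ee_pos: [575.7, 292.2, 98.4]
ee_rot: [-65.6, 89.9, -155.5]
force: [0.2, -0.5, -0.5]
gripper_width: 55.3
[575.69258353 292.17670338  98.37154675] [ 0.22029707 -0.48093925 -0.5494254 ] 4.1833 [2.58865446e+01 3.02777351e+01 8.98896066e+01 3.67546018e-03
 5.99662369e+01 2.57365135e+01]invalid input
```

```bash
python3 -m creep '[{"translation":[1.4,-1.85,0],"delta_rot":[0,0,0]},{"translation":[2.0,-2.6,0],"delta_rot":[0,0,0]},{"translation":[2.0,-2.6,0],"delta_rot":[0,0,0]},{"translation":[2.0,-2.6,0],"delta_rot":[0,0,0]},{"translation":[1.4,-1.85,0],"delta_rot":[0,0,0]}]';python3 -m creep '[{"translation":[0,0,-0.5],"delta_rot":[0,0,0]},{"translation":[0,0,-0.2],"delta_rot":[0,0,0]},{"translation":[0,0,0],"delta_rot":[0,0,0]},{"translation":[0,0,0],"delta_rot":[0,0,0]}]'
python3 snap.py 4 290 180 180 120 120 5
```

```text
time_s: 4.7
ee_pos: [666.5, 174.9, 100.6]
ee_rot: [87.1, 89.8, -2.9]
force: [0.4, 0.1, -0.9]
gripper_width: 55.5
time_s: 5.03
ee_pos: [663.5, 178.0, 92.5]
ee_rot: [-115.2, 90.0, 155.0]
force: [-0.5, -0.7, -0.1]
gripper_width: 56.1
[663.52494751 177.96033955  92.50044509] [-0.53915569 -0.65801404 -0.09677701] 5.0333 [1.40436540e+01 3.39156421e+01 8.39604516e+01 2.61107954e-02
 6.21523682e+01 1.38535227e+01]
```

View pics/scene4c.png

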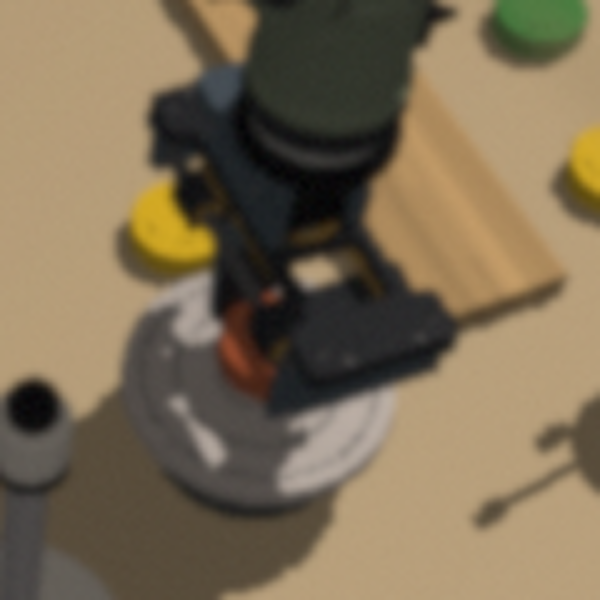

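View pics/top4c.png

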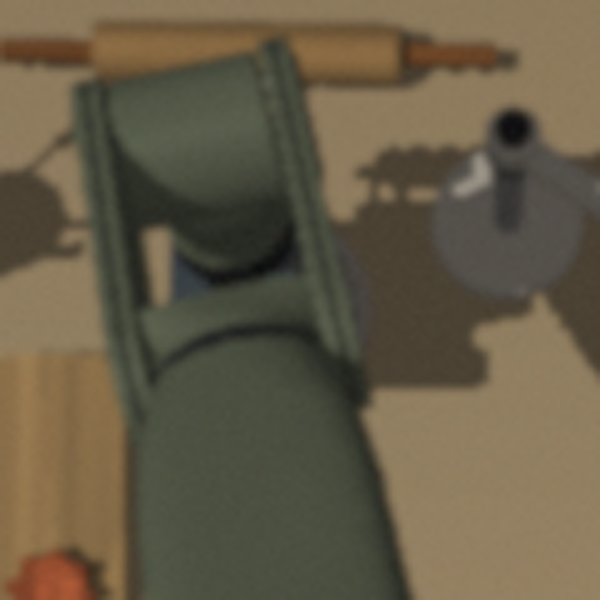

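The scene view shows the medallion held over the wheel at crop (250,345), about over its centre. I'll lower it slowly and watch the force.

```bash
python3 -m creep '[{"translation":[0.05,-0.1,-0.4],"delta_rot":[0,0,0]},{"translation":[0,0,-0.4],"delta_rot":[0,0,0]},{"translation":[0,0,-0.3],"delta_rot":[0,0,0]},{"translation":[0,0,-0.1],"delta_rot":[0,0,0]},{"translation":[0,0,0],"delta_rot":[0,0,0]}]';python3 -m creep '[{"translation":[0,0,-0.1],"delta_rot":[0,0,0]},{"translation":[0,0,-0.1],"delta_rot":[0,0,0]},{"translation":[0,0,0],"delta_rot":[0,0,0]},{"translation":[0,0,0],"delta_rot":[0,0,0]}]'
```

```text
time_s: 5.55
ee_pos: [664.4, 175.9, 79.8]
ee_rot: [-75.4, 89.9, -165.3]
force: [0.5, 0.3, -0.8]
gripper_width: 55.5
time_s: 5.88
ee_pos: [664.8, 175.9, 78.5]
ee_rot: [113.0, 90.0, 23.1]
force: [0.1, 0.4, -0.6]
gripper_width: 55.4
```

```bash
python3 -m creep '[{"translation":[0,0,-0.08],"delta_rot":[0,0,0]},{"translation":[0,0,0],"delta_rot":[0,0,0]},{"translation":[0,0,0],"delta_rot":[0,0,0]}]';python3 -m creep '[{"translation":[0,0,-0.08],"delta_rot":[0,0,0]},{"translation":[0,0,0],"delta_rot":[0,0,0]},{"translation":[0,0,0],"delta_rot":[0,0,0]}]';python3 snap.py 5 290 180 180 120 120 5
```

```text
time_s: 6.13
ee_pos: [664.8, 175.9, 77.7]
ee_rot: [81.4, 90.0, -8.5]
force: [0.0, 0.4, -1.3]
gripper_width: 55.8
time_s: 6.38
ee_pos: [664.7, 175.8, 76.8]
ee_rot: [-35.4, 90.0, -125.3]
force: [-0.7, -0.2, -1.4]
gripper_width: 55.8
[664.74921878 175.8444011   76.8007672 ] [-0.72314185 -0.21023603 -1.3796646 ] 6.3833 [ 1.38597903e+01  3.47670336e+01  8.48497501e+01 -2.83727140e-03
  6.03860700e+01  1.37478033e+01]
```

View pics/scene5c.png

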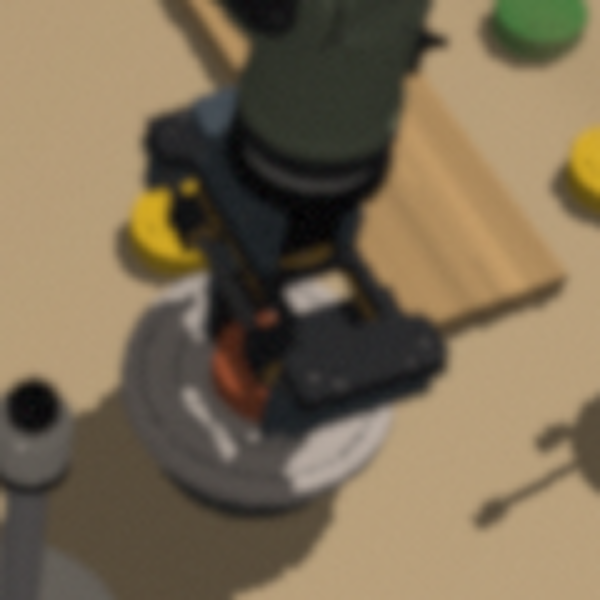

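```bash
python3 -m creep '[{"translation":[0,0,-0.05],"delta_rot":[0,0,0]},{"translation":[0,0,0],"delta_rot":[0,0,0]},{"translation":[0,0,0],"delta_rot":[0,0,0]}]';python3 -m creep '[{"translation":[0,0,-0.05],"delta_rot":[0,0,0]},{"translation":[0,0,0],"delta_rot":[0,0,0]},{"translation":[0,0,0],"delta_rot":[0,0,0]}]'
```

```text
time_s: 6.73
ee_pos: [664.9, 175.9, 76.7]
ee_rot: [99.1, 90.0, 9.2]
force: [-0.7, -0.3, 1.1]
gripper_width: 55.5
time_s: 6.98
ee_pos: [664.9, 175.9, 76.6]
ee_rot: [104.8, 90.0, 14.9]
force: [-2.2, -0.6, 5.4]
gripper_width: 55.6
```

```bash
python3 -m creep '[{"translation":[0,0,0.05],"delta_rot":[0,0,0]},{"translation":[0,0,0],"delta_rot":[0,0,0]}]';python3 -m creep '[{"translation":[0,0,0],"delta_rot":[0,0,0]},{"translation":[0,0,0],"delta_rot":[0,0,0]},{"translation":[0,0,0],"delta_rot":[0,0,0]},{"translation":[0,0,0],"delta_rot":[0,0,0]},{"translation":[0,0,0],"delta_rot":[0,0,0]}]' 0.7;python3 -m creep '[{"translation":[0,0,0.5],"delta_rot":[0,0,0]},{"translation":[0,0,1.5],"delta_rot":[0,0,0]},{"translation":[0,0,3],"delta_rot":[0,0,0]},{"translation":[0,0,3],"delta_rot":[0,0,0]},{"translation":[0,0,3],"delta_rot":[0,0,0]}]'
```

```text
time_s: 7.15
ee_pos: [664.9, 175.9, 76.6]
ee_rot: [99.1, 90.0, 9.2]
force: [-1.4, 0.3, 4.0]
gripper_width: 55.9
time_s: 7.57
ee_pos: [664.7, 175.9, 76.0]
ee_rot: [-70.0, 90.0, -159.8]
force: [-0.1, 0.4, 0.5]
gripper_width: 77.2
time_s: 7.98
ee_pos: [664.6, 175.9, 187.7]
ee_rot: [-76.6, 90.0, -166.5]
force: [0.3, 0.2, -0.2]
gripper_width: 77.2
```

```bash
python3 -m creep '[{"translation":[0,0,4],"delta_rot":[0,0,0.1]},{"translation":[0,0,4],"delta_rot":[0,0,0.1]},{"translation":[0,-2,3.5],"delta_rot":[0,0,0.1]},{"translation":[-0.5,-3.5,0],"delta_rot":[0,0,0.1]},{"translation":[-0.6,-3.6,0],"delta_rot":[0,0,0.1]}]' 0.2;python3 -m creep '[{"translation":[-0.6,-3.6,0],"delta_rot":[0,0,0.1]},{"translation":[-0.6,-3.6,0],"delta_rot":[0,0,0.1]},{"translation":[-0.6,-3.6,0],"delta_rot":[0,0,0.1]},{"translation":[-0.6,-3.6,0],"delta_rot":[0,0,0.1]},{"translation":[-0.6,-3.6,0],"delta_rot":[0,0,0.1]}]';python3 -m creep '[{"translation":[-0.6,-3.0,0],"delta_rot":[0,0,0.1]},{"translation":[-0.6,-2.5,0],"delta_rot":[0,0,0.1]},{"translation":[-0.6,-2.2,0],"delta_rot":[0,0,0.1]},{"translation":[-0.6,-1.2,0],"delta_rot":[0,0,0.1]},{"translation":[0,0,0],"delta_rot":[0,0,0.1]}]';python3 -m creep '[{"translation":[0,0,0],"delta_rot":[0,0,0.1]},{"translation":[0,0,0],"delta_rot":[0,0,0.1]},{"translation":[0,0,0],"delta_rot":[0,0,0.1]},{"translation":[0,0,0],"delta_rot":[0,0,0.1]},{"translation":[0,0,0],"delta_rot":[0,0,0.1]}]'
python3 snap.py 6 130 170 230 90 160 4; python3 -c "
import cv2;p=cv2.imread('pics/scene6.png');cv2.imwrite('pics/s6w.png',cv2.resize(p[215:295,300:385],None,fx=7,fy=7,interpolation=2))
p=cv2.imread('pics/top6.png');cv2.imwrite('pics/t6w.png',cv2.resize(p[140:225,190:275],None,fx=7,fy=7,interpolation=2))"
```

```text
time_s: 8.4
ee_pos: [654.9, 85.1, 305.0]
ee_rot: [67.2, 89.6, 6.4]
force: [0.3, -1.1, 0.1]
gripper_width: 54.7
time_s: 8.82
ee_pos: [623.1, -96.7, 302.0]
ee_rot: [30.6, 90.0, -1.7]
force: [0.3, -0.2, 0.1]
gripper_width: 54.8
time_s: 9.23
ee_pos: [598.5, -187.1, 301.8]
ee_rot: [-97.6, 89.9, -101.5]
force: [0.5, -0.7, 0.4]
gripper_width: 54.8
time_s: 9.65
ee_pos: [599.7, -184.1, 301.8]
ee_rot: [-28.6, 90.0, -3.6]
force: [0.9, 0.2, -0.7]
gripper_width: 54.8
[ 599.69222014 -184.14985071  301.77495048] [ 0.88506371  0.18264922 -0.73635525] 9.65 [-1.81233790e+01  2.12989838e+01  7.46442133e+01  5.16521998e-03
  8.40369267e+01 -1.33105296e+02]
```

View pics/scene6c.png

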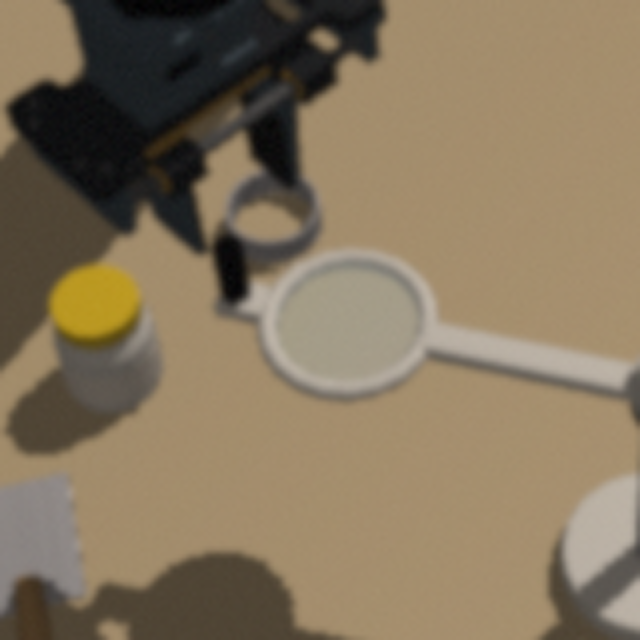

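View pics/s6w.png

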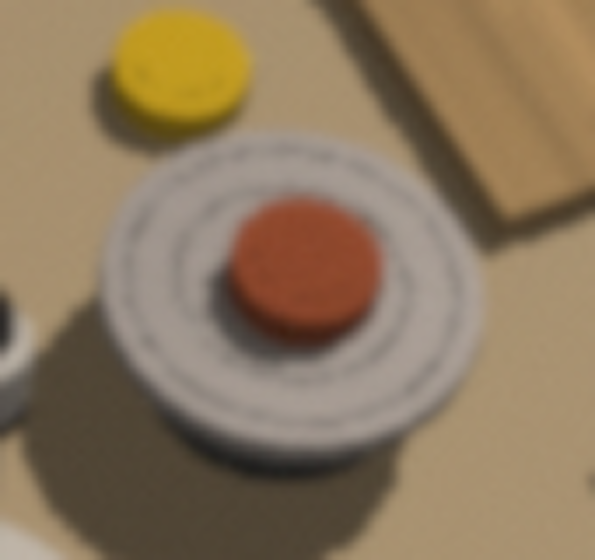

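View pics/t6w.png

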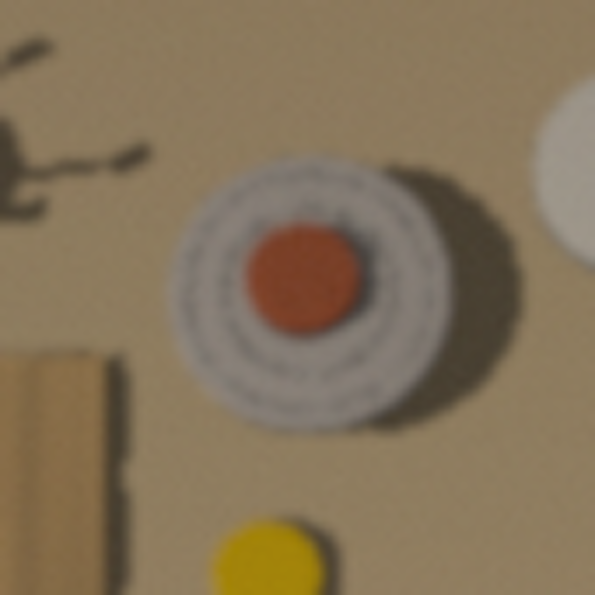

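View pics/top6c.png

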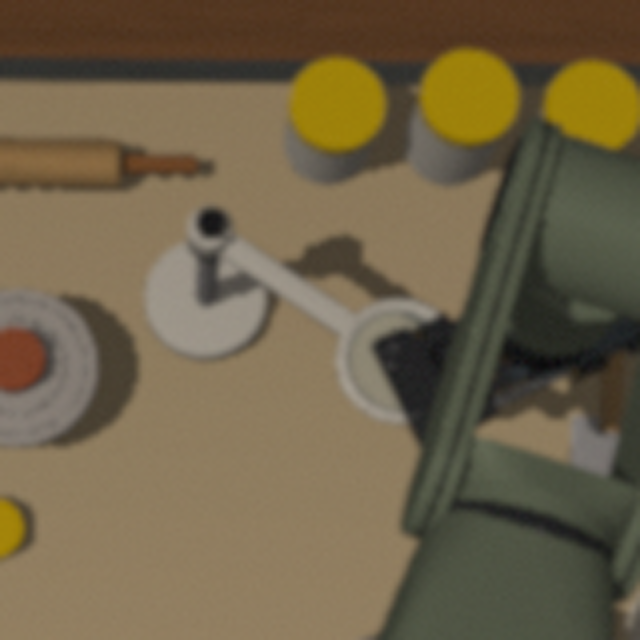

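The medallion lies face up near the middle of the wheel: top crop (304,279) against wheel outline (311,294). Now I'll measure its offset with the height correction, and also measure the knob.

Run:
```python
from h import *
np.set_printoptions(precision=1,suppress=True)
f=lambda c,o,s:(o[0]+(c[0]+.5)/s-.5,o[1]+(c[1]+.5)/s-.5)
print("top med",ray("top",f((304,279),(190,140),7),78),"wheel",ray("top",f((311,294),(190,140),7),60))
# ellipse fits
for n,box in(("top",(190,140,85)),("scene",(300,212,88))):
    im=cv2.imread(f"pics/{n}6.png");x,y,w=box;c=cv2.resize(im[y:y+w,x:x+w],None,fx=7,fy=7,interpolation=cv2.INTER_CUBIC)
    h=cv2.cvtColor(c,cv2.COLOR_BGR2HSV)
    red=((h[...,1]>130)&((h[...,0]<14)|(h[...,0]>170))).astype(np.uint8)
    gr=((h[...,1]<58)&(h[...,2]>95)).astype(np.uint8);gr=cv2.morphologyEx(gr|red,cv2.MORPH_CLOSE,np.ones((25,25),np.uint8))
    for nm,m,z in(("med",red,69),("wheel",gr,60)):
        k=max(cv2.findContours(m,0,cv2.CHAIN_APPROX_NONE)[0],key=cv2.contourArea)
        if nm=="wheel":k=cv2.convexHull(k)
        e=cv2.fitEllipse(k);print(n,nm,np.array(e[0]),np.array(e[1]),ray(n,f(e[0],(x,y),7),z)); cv2.ellipse(c,e,(255,0,0),1)
    cv2.imwrite(f"pics/fit_{n}6.png",c)
o=(130,170)
for nm,uv,z in(("knobbase",(236,300),206),("knobtop",(228,240),251),("lens",(348,320),205.5)):print(nm,ray("scene",f(uv,o,4),z))
```

```text
top med [663.7 176.6  78. ] wheel [660.6 174.8  60. ]
top med [303.7 278.7] [102.6 107.3] [666.1 177.7  69. ]
top wheel [309.7 293.3] [276.4 286.4] [660.9 175.5  60. ]
scene med [303.3 293. ] [139.2 145.8] [666.5 179.   69. ]
scene wheel [292.3 311.2] [319.7 391.9] [667.2 175.5  60. ]
knobbase [ 604.  -189.6  206. ]
knobtop [ 596.7 -186.6  251. ]
lens [ 638.4 -135.   205.5]
```

View pics/fit_top6.png

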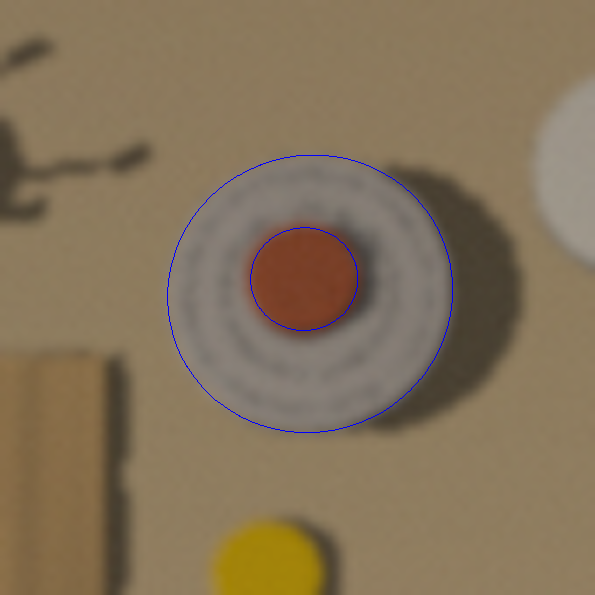

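View pics/fit_scene6.png

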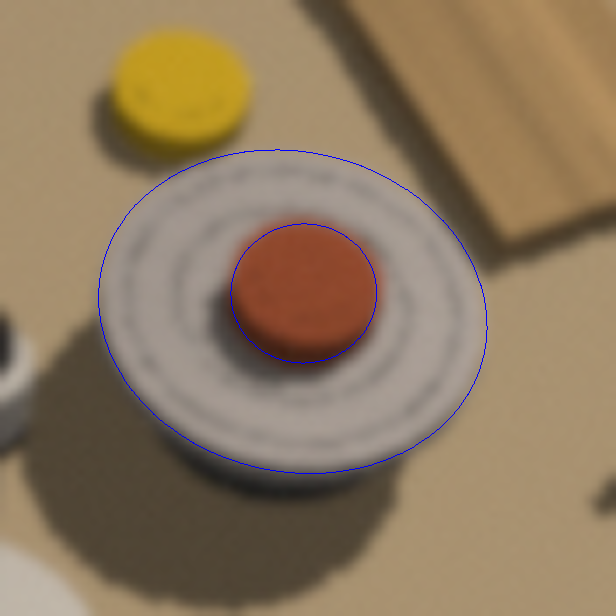

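```bash
python3 -m creep '[{"translation":[0,-0.3,-2.5],"delta_rot":[0,0,0]},{"translation":[0,0,-2],"delta_rot":[0,0,0]},{"translation":[0,0,0],"delta_rot":[0,0,0]}]'; python3 snap.py 7 150 150 230 90 100 6
python3 - <<'E'
from h import *
np.set_printoptions(precision=1,suppress=True)
f=lambda c,o,s:(o[0]+(c[0]+.5)/s-.5,o[1]+(c[1]+.5)/s-.5)
im=cv2.imread("pics/scene0.png");cv2.imwrite("pics/base_s.png",cv2.resize(im[240:340,250:350],None,fx=6,fy=6,interpolation=cv2.INTER_CUBIC))
print("base top",ray("top",f((358,172),(210,130),5),22),"post top",ray("top",f((365,77),(210,130),5),230))
E
```

```text
time_s: 10.0
ee_pos: [597.7, -186.5, 252.4]
ee_rot: [136.0, 89.5, 160.5]
force: [0.3, 0.9, -0.5]
gripper_width: 54.7
[ 597.70641362 -186.47249584  252.39113337] [ 0.32337215  0.86532213 -0.54050164] 10.0 [-1.83837435e+01  2.24958587e+01  7.97429357e+01  8.83534122e-03
  7.82244582e+01 -1.32940852e+02]
base top [736.   11.5  22. ] post top [736.4  11.3 230. ]
```

View pics/scene7c.png

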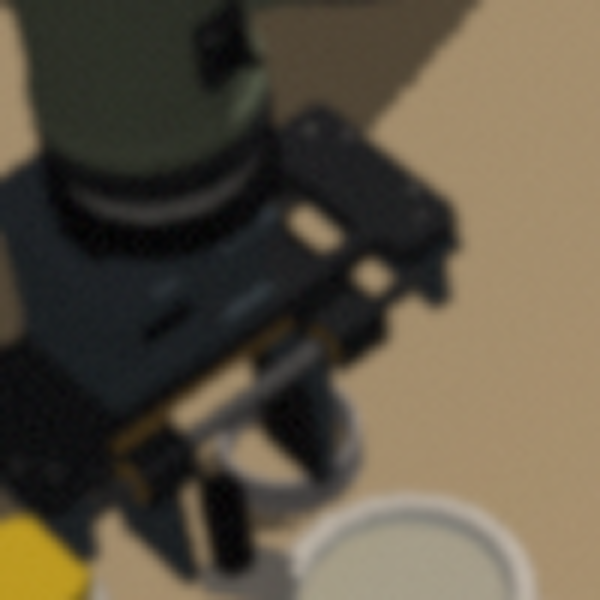

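View pics/base_s.png

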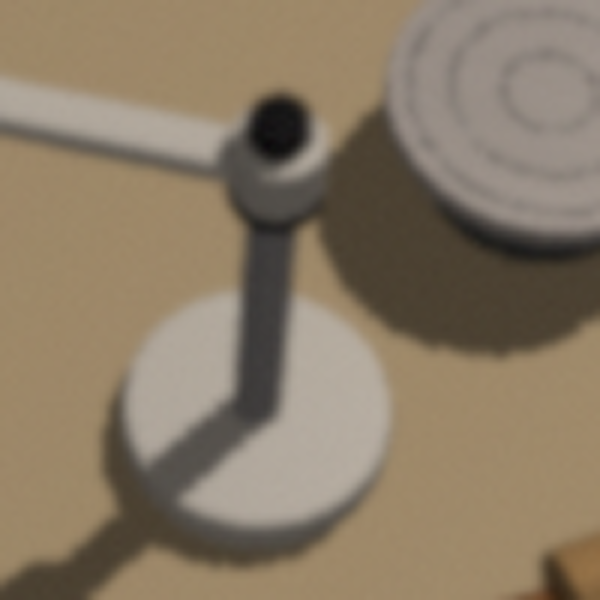

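The scene crop shows the knob at (230,520) between the two fingers, with their tips at (185,575) and (335,470). The post cap is at base crop (279,127) and the base disc at (256,408).

```bash
python3 - <<'E'
from h import *
np.set_printoptions(precision=1,suppress=True)
f=lambda c,o,s:(o[0]+(c[0]+.5)/s-.5,o[1]+(c[1]+.5)/s-.5)
print("base",ray("scene",f((256,408),(250,240),6),22),"cap",ray("scene",f((279,127),(250,240),6),230), "wheel ring",ray("scene",f((548,92),(250,240),6),60))
E
python3 -m creep '[{"translation":[0.15,0,-1.5],"delta_rot":[0,0,0]},{"translation":[0,0,-1.1],"delta_rot":[0,0,0]},{"translation":[0,0,0],"delta_rot":[0,0,0]},{"translation":[0,0,0],"delta_rot":[0,0,0]}]'; python3 snap.py 8 150 150 230 90 100 6
```

```text
base [740.4  12.2  22. ] cap [741.8  11.3 230. ] wheel ring [663.7 176.   60. ]
time_s: 10.43
ee_pos: [601.3, -187.1, 230.6]
ee_rot: [126.1, 90.0, 150.7]
force: [0.8, -0.2, 0.1]
gripper_width: 54.4
[ 601.2633276  -187.05641263  230.60139689] [ 0.8390006  -0.24673835  0.07626227] 10.4333 [-1.83298062e+01  2.32189358e+01  8.17282932e+01  4.34064138e-03
  7.50744930e+01 -1.33015691e+02]
```

View pics/scene8c.png

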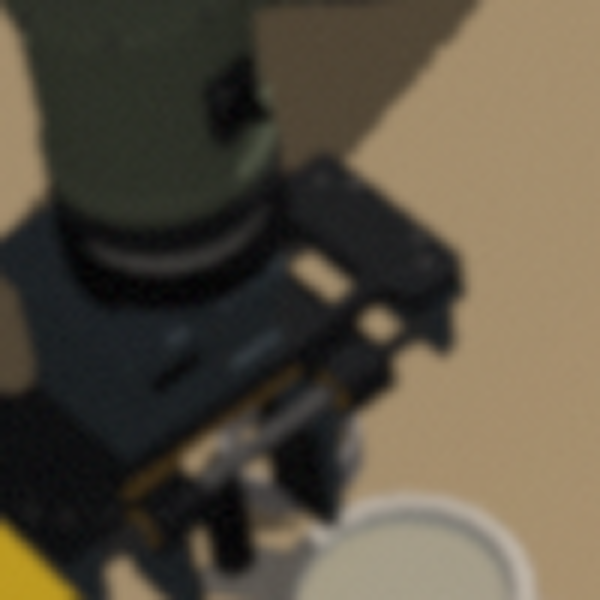

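```bash
python3 -m creep '[{"translation":[0,-0.1,-0.4],"delta_rot":[0,0,0]},{"translation":[0,0,0],"delta_rot":[0,0,0]},{"translation":[0,0,0],"delta_rot":[0,0,0]},{"translation":[0,0,0],"delta_rot":[0,0,0]},{"translation":[0,0,0],"delta_rot":[0,0,0]}]' -0.7 10;python3 -m creep '[{"translation":[0,0,0],"delta_rot":[0,0,0]},{"translation":[0,0,0],"delta_rot":[0,0,0]},{"translation":[0,0,0],"delta_rot":[0,0,0]},{"translation":[0,0,0],"delta_rot":[0,0,0]},{"translation":[0,0,0],"delta_rot":[0,0,0]}]'
python3 - <<'E'
# arc plan: knob rows from current to target around post
import numpy as np
P=np.array([741,11.8]);W=np.array([665,177.2]) # aim: medallion
a0=np.arctan2(-188.1-P[1],601.3-P[0])%(2*np.pi);a1=np.arctan2(W[1]-P[1],W[0]-P[0])
print(np.degrees([a0,a1]),np.hypot(*(np.array([601.3,-188.1])-P)))
N=30;a=np.linspace(a0,a1,N+1);K=P+245*np.c_[np.cos(a),np.sin(a)]
print(K[0],K[-1]);D=np.diff(K,axis=0)/10;print(np.round(D,2).tolist());print(D[:,:].round(2).sum(0))
E
```

```text
time_s: 10.95
ee_pos: [601.3, -188.2, 226.5]
ee_rot: [-25.8, 90.0, -1.1]
force: [-0.1, -0.2, 0.2]
gripper_width: 24.6
time_s: 11.37
ee_pos: [601.3, -188.2, 226.5]
ee_rot: [-57.7, 90.0, -33.0]
force: [0.1, -0.8, 1.1]
gripper_width: 17.7
[235.05224742 114.67840924] 243.87722320872857
[ 600.65684064 -189.02031178] [638.70645067 234.42306656]
[[-1.37, 1.03], [-1.3, 1.12], [-1.21, 1.21], [-1.13, 1.29], [-1.03, 1.37], [-0.93, 1.44], [-0.83, 1.5], [-0.72, 1.56], [-0.61, 1.6], [-0.5, 1.64], [-0.38, 1.67], [-0.27, 1.69], [-0.15, 1.71], [-0.03, 1.72], [0.09, 1.71], [0.21, 1.7], [0.33, 1.68], [0.45, 1.66], [0.56, 1.62], [0.68, 1.58], [0.78, 1.53], [0.89, 1.47], [0.99, 1.4], [1.09, 1.33], [1.18, 1.25], [1.26, 1.16], [1.34, 1.07], [1.41, 0.98], [1.48, 0.88], [1.53, 0.77]]
[ 3.81 42.34]
```

The knob is gripped at 17.7 mm. I now sweep it along the arc, turning the tool with it.

```bash
python3 -m creep '[{"translation":[-1.37,1.03,0],"delta_rot":[0,0,-0.07]},{"translation":[-1.3,1.12,0],"delta_rot":[0,0,-0.07]},{"translation":[-1.21,1.21,0],"delta_rot":[0,0,-0.07]},{"translation":[-1.13,1.29,0],"delta_rot":[0,0,-0.07]},{"translation":[-1.03,1.37,0],"delta_rot":[0,0,-0.07]}]'
```

```text
time_s: 11.78
ee_pos: [540.2, -128.6, 226.4]
ee_rot: [-92.1, 89.9, -87.6]
force: [0.6, -2.3, 0.6]
gripper_width: 17.7
```

```bash
python3 -m creep '[{"translation":[-0.93,1.44,0],"delta_rot":[0,0,-0.07]},{"translation":[-0.83,1.5,0],"delta_rot":[0,0,-0.07]},{"translation":[-0.72,1.56,0],"delta_rot":[0,0,-0.07]},{"translation":[-0.61,1.6,0],"delta_rot":[0,0,-0.07]},{"translation":[-0.5,1.64,0],"delta_rot":[0,0,-0.07]}]';python3 -m creep '[{"translation":[-0.38,1.67,0],"delta_rot":[0,0,-0.07]},{"translation":[-0.27,1.69,0],"delta_rot":[0,0,-0.07]},{"translation":[-0.15,1.71,0],"delta_rot":[0,0,-0.07]},{"translation":[-0.03,1.72,0],"delta_rot":[0,0,-0.07]},{"translation":[0.09,1.71,0],"delta_rot":[0,0,-0.07]}]'
```

```text
time_s: 12.2
ee_pos: [503.5, -51.0, 226.5]
ee_rot: [-116.4, 89.8, -132.0]
force: [-2.0, -2.2, 0.6]
gripper_width: 18.0
time_s: 12.62
ee_pos: [496.1, 34.5, 226.4]
ee_rot: [-112.2, 89.8, -147.8]
force: [-1.0, -1.7, 0.8]
gripper_width: 18.0
```

```bash
python3 -m creep '[{"translation":[0.21,1.7,0],"delta_rot":[0,0,-0.07]},{"translation":[0.33,1.68,0],"delta_rot":[0,0,-0.07]},{"translation":[0.45,1.66,0],"delta_rot":[0,0,-0.07]},{"translation":[0.56,1.62,0],"delta_rot":[0,0,-0.07]},{"translation":[0.68,1.58,0],"delta_rot":[0,0,-0.07]}]';python3 -m creep '[{"translation":[0.78,1.53,0],"delta_rot":[0,0,-0.07]},{"translation":[0.89,1.47,0],"delta_rot":[0,0,-0.07]},{"translation":[0.99,1.4,0],"delta_rot":[0,0,-0.07]},{"translation":[1.09,1.33,0],"delta_rot":[0,0,-0.07]},{"translation":[1.18,1.25,0],"delta_rot":[0,0,-0.07]}]'
```

```text
time_s: 13.03
ee_pos: [519.1, 117.1, 226.5]
ee_rot: [-83.1, 89.9, -138.8]
force: [-0.7, -2.4, 0.3]
gripper_width: 18.1
time_s: 13.45
ee_pos: [569.4, 186.4, 226.5]
ee_rot: [-18.7, 89.9, -94.5]
force: [1.3, -4.4, 0.8]
gripper_width: 17.4
```

```bash
python3 -m creep '[{"translation":[1.26,1.16,0],"delta_rot":[0,0,-0.07]},{"translation":[1.34,1.07,0],"delta_rot":[0,0,-0.07]},{"translation":[1.41,0.98,0],"delta_rot":[0,0,-0.07]},{"translation":[1.4,0.9,0],"delta_rot":[0,0,-0.07]},{"translation":[1.0,0.55,0],"delta_rot":[0,0,-0.07]}]';python3 -m creep '[{"translation":[0.4,0.2,0],"delta_rot":[0,0,0]},{"translation":[0,0,0],"delta_rot":[0,0,0]},{"translation":[0,0,0],"delta_rot":[0,0,0]},{"translation":[0,0,0],"delta_rot":[0,0,0]}]';python3 snap.py 9 260 150 160 90 140 4
```

```text
time_s: 13.87
ee_pos: [635.0, 231.5, 226.5]
ee_rot: [27.0, 89.7, -68.8]
force: [1.3, -7.6, 2.0]
gripper_width: 17.7
time_s: 14.2
ee_pos: [638.9, 233.3, 226.5]
ee_rot: [47.1, 89.7, -48.6]
force: [3.2, -5.6, -0.9]
gripper_width: 17.9
[638.90940913 233.2589621  226.45369386] [ 3.24854525 -5.630006   -0.8604561 ] 14.2 [19.20607121 27.99760767 74.48383305 -0.25620682 77.41655761 24.92086161]
```

View pics/scene9c.png

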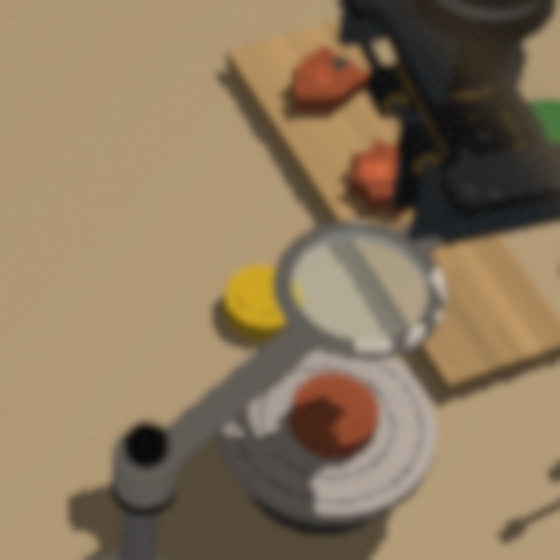

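View pics/top9c.png

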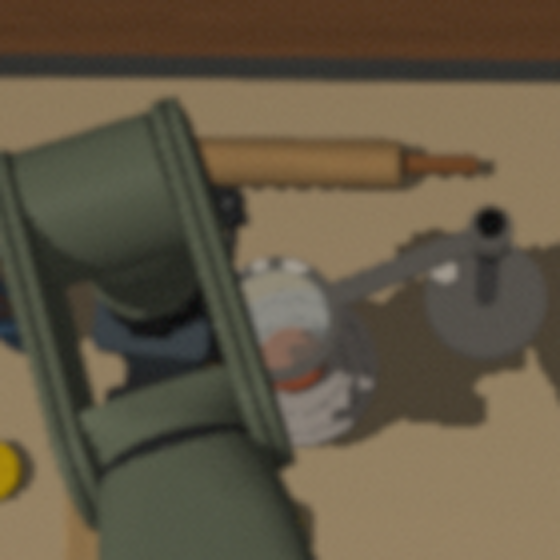

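```bash
python3 - <<'E'
from h import *
np.set_printoptions(precision=1,suppress=True)
f=lambda c,o,s:(o[0]+(c[0]+.5)/s-.5,o[1]+(c[1]+.5)/s-.5)
print("lens",ray("scene",f((361,289),(260,150),4),203))
im=cv2.imread("pics/scene9.png")
print("med (scene6)",ray("scene",f((305.3,265),(300,215),7),78))
E
python3 -m creep '[{"translation":[0,0,0],"delta_rot":[0,0,0]},{"translation":[0,0,0],"delta_rot":[0,0,0]}]'
```

```text
lens [669.8 177.9 203. ]
med (scene6) [669.3 177.3  78. ]
time_s: 14.47
ee_pos: [638.8, 233.2, 226.4]
ee_rot: [46.1, 89.7, -49.5]
force: [3.9, -5.2, 0.6]
gripper_width: 17.6
```

```bash
python3 -m creep '[{"translation":[0,-0.08,0],"delta_rot":[0,0,0]},{"translation":[0,0,0],"delta_rot":[0,0,0]},{"translation":[0,0,0],"delta_rot":[0,0,0]}]'; python3 -m creep '[{"translation":[0,0,0],"delta_rot":[0,0,0]},{"translation":[0,0,0],"delta_rot":[0,0,0]},{"translation":[0,0,0],"delta_rot":[0,0,0]},{"translation":[0,0,0],"delta_rot":[0,0,0]},{"translation":[0,0,0],"delta_rot":[0,0,0]}]' -0.2; python3 -m creep '[{"translation":[0,0,0.5],"delta_rot":[0,0,0]},{"translation":[0,0,1.5],"delta_rot":[0,0,0]},{"translation":[0,0,3],"delta_rot":[0,0,0]},{"translation":[0,0,3],"delta_rot":[0,0,0]},{"translation":[0,0,2],"delta_rot":[0,0,0]}]'
```

```text
time_s: 14.72
ee_pos: [638.3, 233.0, 226.4]
ee_rot: [46.5, 89.8, -49.1]
force: [3.9, -5.1, 0.7]
gripper_width: 17.6
time_s: 15.13
ee_pos: [637.0, 234.9, 226.3]
ee_rot: [-131.6, 90.0, 132.8]
force: [-0.4, 0.5, -0.3]
gripper_width: 36.6
time_s: 15.55
ee_pos: [637.6, 234.8, 329.9]
ee_rot: [117.8, 89.8, 22.2]
force: [0.4, -0.4, -0.1]
gripper_width: 36.6
```

Now I back away over free space and look.

```bash
python3 -m creep '[{"translation":[-3.5,0,0],"delta_rot":[0,0,0]},{"translation":[-3.5,0,0],"delta_rot":[0,0,0]},{"translation":[-3.5,0,0],"delta_rot":[0,0,0]},{"translation":[-3.5,0,0],"delta_rot":[0,0,0]},{"translation":[-3.5,0.5,0],"delta_rot":[0,0,0]}]'; python3 -m creep '[{"translation":[-2.5,3,0],"delta_rot":[0,0,0]},{"translation":[-1,3.5,0],"delta_rot":[0,0,0]},{"translation":[-1,3.5,0],"delta_rot":[0,0,0]},{"translation":[0,2.5,0],"delta_rot":[0,0,0]},{"translation":[0,0,0],"delta_rot":[0,0,0]}]'; python3 snap.py 10 290 180 190 110 120 5
```

```text
time_s: 15.97
ee_pos: [460.5, 238.9, 326.8]
ee_rot: [107.8, 90.0, 12.2]
force: [-0.5, -0.1, 0.5]
gripper_width: 36.6
time_s: 16.38
ee_pos: [416.3, 368.7, 326.4]
ee_rot: [-179.0, 89.8, 85.7]
force: [0.6, 0.3, 1.0]
gripper_width: 36.7
[416.32768101 368.74429623 326.44398784] [0.62493944 0.2898868  0.98916647] 16.3833 [40.27905683 13.97615178 81.72164629  0.11751569 84.1869059  45.62199135]
```

View pics/scene10c.png

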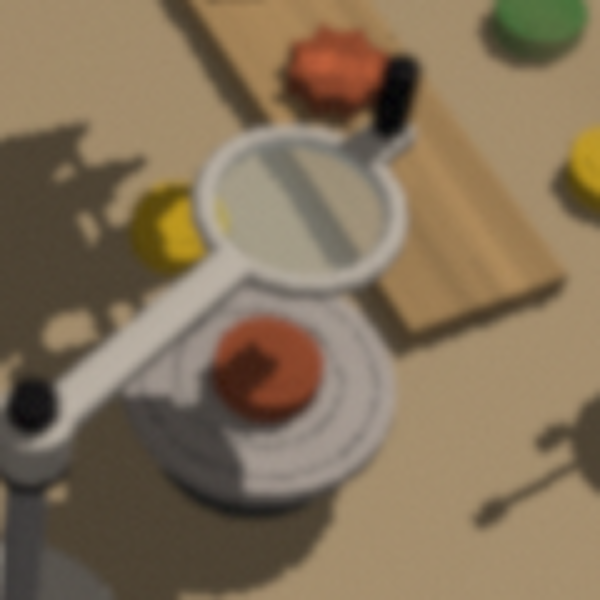

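View pics/top10c.png

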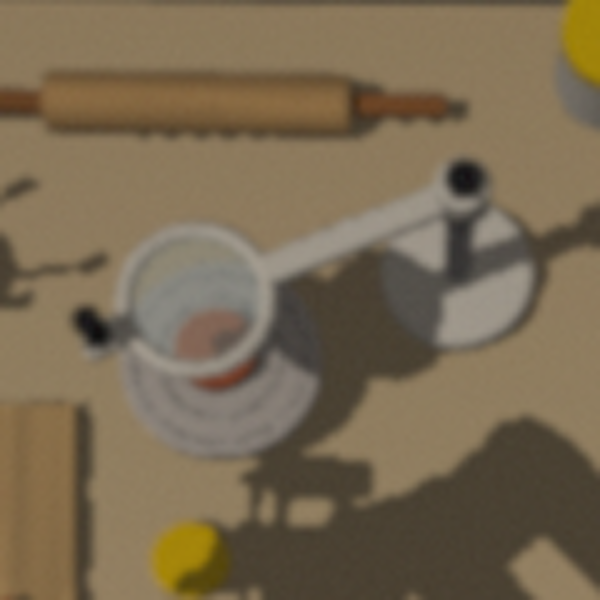

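View pics/scene10.png

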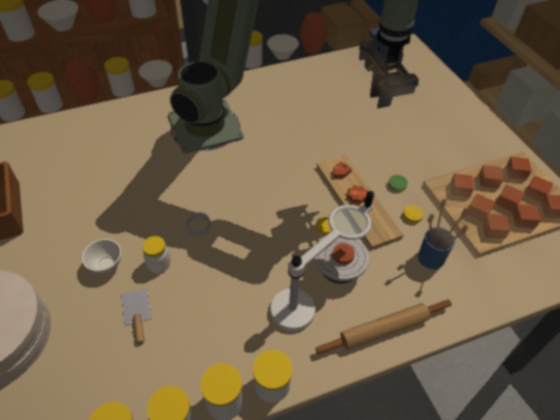

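Run:
```python
from h import *
np.set_printoptions(precision=1,suppress=True)
f=lambda c,o,s:(o[0]+(c[0]+.5)/s-.5,o[1]+(c[1]+.5)/s-.5)
for nm,o,c,t in(("scene",(290,180),(300,208.5),None),("top",(190,110),(195,299.5),None)):
    print(nm,"lens",ray(nm,f(c,o,5),203))
# fit med & lens by segmentation
for n,o,mz in(("scene",(290,180),69),):
    im=cv2.imread(f"pics/{n}10c.png");h=cv2.cvtColor(im,cv2.COLOR_BGR2HSV)
    red=((h[...,1]>130)&((h[...,0]<14)|(h[...,0]>170))).astype(np.uint8);red[:300]=0
    k=max(cv2.findContours(red,0,cv2.CHAIN_APPROX_NONE)[0],key=cv2.contourArea);e=cv2.fitEllipse(cv2.convexHull(k));print(n,"med",e,ray(n,f(e[0],o,5),mz))
# verify depth
for n in("scene","top"):
    c=optics.camera_params(n);D=np.load(f"pics/{n}10.npy");v,u=np.mgrid[:420,:560]
    X=((np.stack([u,v,np.ones_like(u)],-1)@np.linalg.inv(c['mtx']).T)*D[...,None]-c['t'])@c['R']
    for nm,zl,zh,r in(("med",70,90,45),("lens",190,216,62)):
        s=(D>0)&(X[...,2]>zl)&(X[...,2]<zh)&(np.hypot(X[...,0]-664,X[...,1]-176)<r);p=X[s]
        if len(p):print(n,nm,len(p),(np.percentile(p,1,0)+np.percentile(p,99,0))/2,p.mean(0))
```

```text
scene lens [668.  178.1 203. ]
top lens [664.4 178.  203. ]
scene med ((266.6478271484375, 369.02081298828125), (100.35318756103516, 104.44217681884766), 87.18982696533203) [666.5 179.1  69. ]
scene med 350 [668.7 178.7  76.8] [669.9 177.5  77.7]
scene lens 1266 [669.  178.6 203.6] [669.4 177.4 203.5]
top med 33 [647.4 171.5  76.8] [644.  169.5  78.2]
top lens 847 [663.6 175.4 205.6] [663.4 176.2 205.5]
```

The lens centre is at (668,178) in the scene camera and (664,178) in the top camera. The medallion is at about (667,178) and (665,177), so the two agree within about 2 mm. In the full scene picture the star (358,194), house (341,170), jar, bowl and cutter are where they started, and the robot is clear. I'm handing in.

```bash
python3 -c "
from workcell import env
print(env.job_done())"
```

```text
the job is handed in; nothing more can be done
None
```

I placed the medallion face up on the banding wheel and swung the magnifier's arm round until the lens stood over it. I handed the job in at about 16.5 s, with the gripper clear of everything.

- **Medallion:** I gripped it with 10 N and set it down gently, at about 5 N contact force. Both cameras put it about 3 mm off the wheel's centre, which is close to what I could measure, so I left it.
- **Lens:** I gripped the knob, swept it about 120° and released it. The last pictures put the lens centre within about 2 mm of the medallion's centre.
- **Other pieces:** the star, house, look-alikes and bystanders appeared unmoved in the last scene picture; I judged this by eye.
- **Problems:**
  - The two cameras disagreed by about 4–7 mm in x. The scene camera matched the gripper's own position, so I relied on it.
  - One move call was refused for a missing field, so the next call lowered the held medallion about 30 mm while it was still over the board. It touched nothing.

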